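Earth-bond check of a small computer with a hand probe

ROBOT

A 6-joint arm with a two-finger parallel gripper is mounted at the origin on the work surface. World frame = base frame: x ahead of the robot, y to its left, z up, the work surface at z = 0. Lengths are in m, angles in rad, forces in N, time in s.
With the tool pointing down it reaches from about 0.35 to 0.8 m from the base axis. Payload 7.3 kg.
Tool frame: the origin (TCP) lies midway between the tips of the shut fingers; the grasp point (between the pads) lies 19 mm behind it; z points along the fingers, x is the direction in which the jaws open and shut, and the axes are right-handed (so a half turn about z gives the same grasp; the last joint's range is limited). The gripper opens to 85 mm and grips with 20 to 120 N. Pads are 22 mm wide; open, the fingers measure 114 mm over their backs; the gripper's body (76 mm by 85 mm) begins 54 mm behind the grasp point. The pads swing forward as they close: fully open they stand 13 mm farther back than shut.
Start: joints at [1.033, 0.342, 1.524, -0, 1.275, -0.146], TCP at [0.2, 0.485, 0.231] pointing down, gripper open.
Joint ranges: [-2.53, 2.53], [-0.77, 2.02], [0.04, 2.7], [-1, 4.14], [0.28, 2.66], [-3.11, 3.11]. Speed limits (rad/s): [2.57, 2.57, 3.14, 3.14, 3.14, 3.14].

INTERFACE

Orientations are given as a unit quaternion [x, y, z, w].
In Python, from station import manip gives the robot as it stands.
- The arm moves only by the tool servo_tool, never from a script. Its argument "steps" is a list of rows, each a list of 3 entries, a list of its own where there are three numbers: the turn, a rotation vector about the tool's x, y, z in degrees, then the shift along the tool's x, y, z in m, then the opening, from -1 (shut) to 1 (fully open). In form: [[[ax, ay, az], [dx, dy, dz], jaw], ...]. A call has 1 to 8 rows; each row is the pose to reach, as a shift and turn from the pose measured when the call began, along the tool's axes at that moment; what a row does not reach only later rows make up. A row lasts 1/8 s, in which the tool goes at most 62.5 mm and 10.7 degrees, less where a joint would pass 70% of its speed; a pose out of reach is approached as far as the arm can. A call with a gripper value outside its range is refused whole. The fingers move at their own pace and stop on an object; "newtons" is the grip in N (left out, the last holds). Time passes only in rows, so rows that repeat a pose let the fingers close. It gives the time, the measured TCP pose, the force and the opening at its end, in the units of the state.
- manip.observe(): the state, without advancing time (a new reading comes with each control period).
- manip.snapshot(name): name is "side" or "top"; returns (picture, depth): 400x640x3 uint8, red, green, blue; 400x640 float32, m along the optical axis (not along the pixel's ray), 0 where there is no reading.
- manip.camera_info(name): a dict with "fov_y" (degrees; the focal length in pixels is half the picture's height over the tangent of half this angle, whatever the lens; pixels are square), "cx", "cy" (the principal point, pixels), "rvec" (rotation vector, rad) and "tvec" (3), from world to camera coordinates, as OpenCV has them. Camera axes: x right, y down, z forward; pixel columns grow to the right and rows downward; lengths in m; the calibration is good to about 2 mm. A picture is of the moment at which its call begins. camera_info takes no time and is no camera call.
- manip.sign_off(): hands the job in, once; it reports no verdict.
The state is a dict: "time_s": time; "joint_pos": joint angles; "dq": joint speeds; "joint_efforts": joint torques, N m; "tcp_pos": TCP position; "tool_rot": TCP orientation; "force": force on the tool from outside, world axes, zero at the start; "torque": the same for the moment, N m; "opening": opening from 0.0 (shut) to 1.0 (fully open).
Only numpy, scipy, OpenCV 4.12 (cv2) and the standard library are available. Lean on these libraries where they do the work, as an engineer would, in place of code of your own. Each camera call takes 0.05 s, during which the arm holds its last target. There are 200 camera calls.

TASK

Check the earthing of the small flat computer that leans in the sloped rest: stand it upright on its long thin edge in the middle of the metal earthing plate, lengthwise along the plate, round steel stud on top, and let go of it. Then take the spring-tipped test probe from its slanted holder and hold it upright with its point on the top of the stud, pressing lightly so that the sprung tip is pushed part of the way in but not to its stop. Finish while still holding the probe there, touching the computer with nothing else, and leave all other things on the bench where they are.

Things in the scene. Friction and masses are not known exactly. Their poses are not given: they have to be found in the camera images.
- unit_centre (a point): centre of the computer, a loose black flat box 28 mm thick (its x), 150 mm long (its y), 110 mm high when standing (its z), about 0.45 kg; its foot is the 28 x 150 mm face 55 mm below this point along -z, the stud is on the opposite narrow face. At the start its z axis leans 0.61 rad (35 degrees) from vertical, to the robot's side (the rest's -x)
- stud_top (a point): middle of the flat top of the steel stud on the computer: a round boss 16 mm across that stands 4 mm out of the narrow face opposite the foot, 48 mm from the centre towards +y of the computer; axes as the computer's (this point lies at 0, 48, 59 mm from its centre)
- unit: the same computer, with the stud; origin at the middle of its foot, axes as unit_centre
- stud: the steel stud, fixed to the computer; origin at the middle of its lower end, 4 mm under stud_top
- rest: fixed grey sheet-metal rest (foot 120 x 130 mm, 65 mm high; origin at its underside), left or right of the plate. The computer's foot sits on its sloping seat, 32 mm above the origin; the lower 48 mm of the computer's -x face lie on its 130 mm wide back plate; the upper 60 mm are free on both faces, to be pinched across the thickness along the computer's -z
- plate_middle (a point): middle of the upper face of the fixed aluminium earthing plate, 160 mm (its x) by 220 mm (its y, lengthwise), upper face 4 mm above the bench; z up
- probe_grip (a point): centre of the probe's handle, a loose black square bar 24 x 24 mm (its x, y), 80 mm long (its z, the probe's axis, away from the tip), 0.12 kg. From here along -z: handle to 40 mm, collar 36 mm across to 46, steel shaft 14 mm across to 91, sprung brass tip 6 mm across to 116 mm when out. At the start its z axis leans 0.35 rad (20 degrees) from vertical, to the robot's side
- probe: the same probe, with its tip; origin at the middle of the collar's underside, 46 mm below probe_grip along -z, axes as probe_grip
- probe_point (a point): point of the probe's sprung tip, on the probe's axis
- probe_tip (a joint): how far the sprung tip is pushed into the probe, m: 0 out, 0.014 at its stop; the spring pushes with 1 N when out and 250 N/m more, so about 2.75 N half-way
- holder: fixed slanted holder of the probe, on the other side of the plate than the rest: foot 100 x 90 mm, origin at its underside; a grey 70 x 70 x 12 mm plate tilted 0.35 rad between two 105 mm high uprights at its y = +-39 mm. The probe's collar rests on the plate, the shaft hangs in its 20 mm hole: pull it out along the probe's axis by 75 mm or more
- brick: bystander, to be left alone: power brick, 45 x 100 x 30 mm; origin at the underside
- tape: bystander, to be left alone: roll of tape, 90 mm across, 25 mm high; origin at the underside
- mouse: bystander, to be left alone: computer mouse, 100 x 58 x 32 mm; origin at the underside
- driver: bystander, to be left alone: screwdriver; origin at the underside
- mug: bystander, to be left alone: white mug, 90 mm high; origin at the underside
- carton: bystander, to be left alone: cardboard carton, 90 x 130 x 50 mm; origin at the underside
- spare: bystander, to be left alone: another flat computer lying flat, without a stud, 150 x 110 x 28 mm; origin at the underside
There are look-alikes about, which are no part of the job. Leave any purple look-alike of the probe alone. What is shaped like the unit but white is not meant.

How it is judged:
By the outcome, as a careful person would: the job done as asked, in the order asked, and still so for the second after the job is handed in, while the arm keeps its last pose, push and grip.
It also fails if it takes over 53 s, if anything falls off the work surface, if the arm or the gripper's body presses on something with over 40 N, if the wrist force passes 120 N, or if a joint passes its speed limit or range.

## Working session

There is one attempt and no reset: what is moved stays moved. The work goes in short steps, Python scripts to look and compute and a tool call to move; the robot and the scene stay as the last step left them, time stands still between calls to the robot, and variables do not carry over. Pictures are saved under pics/ and viewed, about 8 in all and at most 12, crops included, and the job is handed in when it is done.

Besides the shell and the picture viewer there is one more tool, called after "Call:" by a JSON object that holds its "fn" and its "kwargs", one argument or row to a line. servo_tool: Moves the arm, as the interface text tells. Its arguments: {"type":"object","properties":{"steps":{"type":"array"},"newtons":{"type":"number"}},"required":["steps"]}

```bash
ls; mkdir -p pics; cat > h.py <<'E'
import numpy as np, cv2
from station import manip
from scipy.spatial.transform import Rotation as R
def cam(n):
    c=manip.camera_info(n); f=200/np.tan(np.radians(c['fov_y'])/2)
    Rm=cv2.Rodrigues(np.array(c['rvec'],float))[0]; t=np.array(c['tvec'],float)
    return c,f,Rm,t
def cloud(n,d):
    c,f,Rm,t=cam(n); v,u=np.mgrid[0:400,0:640]
    p=np.stack([(u-c['cx'])/f*d,(v-c['cy'])/f*d,d],-1)
    return (p-t)@Rm
def snap(n,name):
    im,d=manip.snapshot(n); cv2.imwrite(f'pics/{name}.png',im[...,::-1]); np.savez(f'pics/{name}.npz',im=im,d=d,P=cloud(n,d)); return im,d
E
python3 - <<'E'
from h import *
for n in('side','top'):
    im,d=snap(n,n+'0'); print(manip.camera_info(n))
    c,f,Rm,t=cam(n); print(f,-Rm.T@t, (d==0).mean())
a=cv2.imread('pics/side0.png');b=cv2.imread('pics/top0.png')
print(manip.observe())
E
```

```text
pics
{'fov_y': 50.62791461556275, 'cx': 316.05558293262646, 'cy': 201.8439628125213, 'rvec': array([ 2.09212919, -0.53516134,  0.31494541]), 'tvec': array([-0.45723638,  0.23271016,  0.95548431])}
422.8366454877666 [ 0.05765377 -0.80840563  0.72064262] 0.00558203125
{'fov_y': 46.02740664573672, 'cx': 324.289858675152, 'cy': 208.87974379537283, 'rvec': array([ 2.18663731, -2.13990602,  0.13251443]), 'tvec': array([-0.00257758,  0.53707048,  1.40813799])}
470.85733744813353 [0.36856935 0.0146016  1.46124856] 0.00390234375
{'time_s': 0.1, 'joint_pos': array([ 1.03301053e+00,  3.42677912e-01,  1.52489144e+00,  5.22270031e-08,
        1.27544412e+00, -1.45992258e-01]), 'dq': array([ 0.00131415, -0.00206307, -0.00056985,  0.00048276, -0.00013287,
       -0.00130037]), 'joint_efforts': array([ 2.25813077e-03, -4.34446800e+01, -2.46491343e+01, -2.10651558e-05,
        4.64243582e-03,  5.38554929e-06]), 'tcp_pos': array([0.20026046, 0.48491887, 0.23069306]), 'tool_rot': array([ 8.31217776e-01,  5.55946494e-01, -6.41686131e-04,  3.04821076e-04]), 'force': array([ 0.1483819 , -0.15287923,  0.65335891]), 'torque': array([-0.02420574,  0.00990447,  0.05322434]), 'opening': 0.9961674681448303}
```

View pics/side0.png

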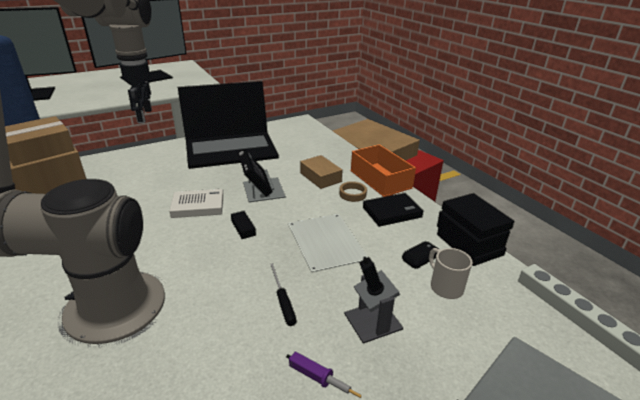

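View pics/top0.png

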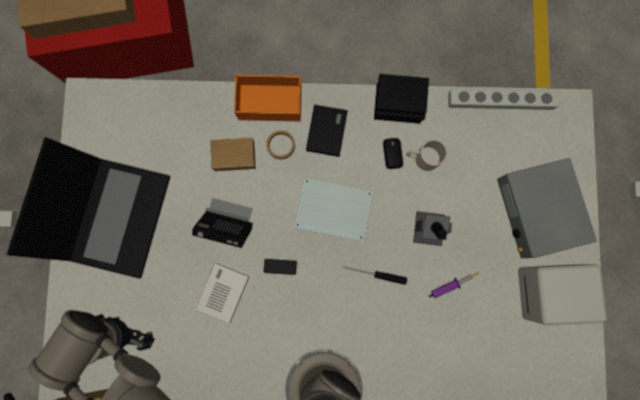

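Side view: the black unit leans in the rest at (258,175), the probe stands in its holder at (372,275), and the plate is at (330,243). Top view: unit (222,226), probe (440,230), plate (333,209).

Candidates for the unit in the top view: black leaning (222,226), black flat (327,130, the spare) and white (222,292). Only the leaning one fits. For the probe: black in holder (440,230) and purple (455,287). The black one is meant. An enlarged crop should confirm both.

```bash
python3 - <<'E'
from h import *
a=np.load('pics/side0.npz');b=np.load('pics/top0.npz')
def crop(im,x,y,w,h,s): return cv2.resize(im[y:y+h,x:x+w,::-1],(w*s,h*s),interpolation=cv2.INTER_CUBIC)
t=[crop(a['im'],225,140,66,50,6),crop(b['im'],187,194,66,50,6),crop(a['im'],340,246,66,50,6),crop(b['im'],405,204,66,50,6)]
im=np.vstack([np.hstack(t[:2]),np.hstack(t[2:])]); cv2.imwrite('pics/crop0.png',np.clip(im.astype(float)*1.6,0,255).astype('uint8'))
P=b['P']; im=b['im'].astype(int)
print('bench z',np.median(P[300:340,420:500,2]))
# plate
hs=cv2.cvtColor(b['im'],cv2.COLOR_RGB2HSV); print(hs[209,333],hs[260,380],b['im'][209,333],b['im'][330,450])
m=np.zeros((400,640),np.uint8); roi=np.s_[165:255,285:385]
d=im[...,2]-im[...,0]; m[roi]=((d[roi]>8)*255); m=cv2.morphologyEx(m,cv2.MORPH_OPEN,np.ones((3,3)))
c=max(cv2.findContours(m,0,2)[0],key=cv2.contourArea); r=cv2.minAreaRect(c);bx=cv2.boxPoints(r); print(r)
cc,f,Rm,tt=cam('top')
def ray(u,v,z):
    o=-Rm.T@tt; dd=Rm.T@np.array([(u-cc['cx'])/f,(v-cc['cy'])/f,1]); return o+dd*(z-o[2])/dd[2]
for q in bx: print(q,ray(*q,.004))
print('plate mid',ray(*r[0],.004))
E
```

```text
bench z 0.00042347140645536613
[ 60  11 161] [ 26  25 150] [154 161 154] [153 152 138]Traceback (most recent call last):
  File "<stdin>", line 12, in <module>
ValueError: max() iterable argument is empty
```

View pics/crop0.png

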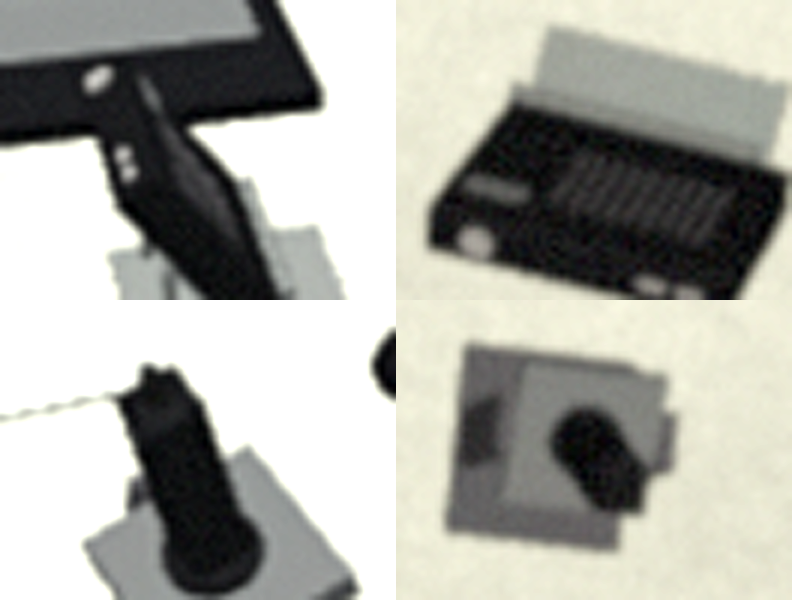

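The crop shows the black leaning unit with its stud at top pixel (200,234), at the +y end, and the black probe in the holder. Both are the ones meant. Next I measure them.

```bash
cat >> h.py <<'E'
def ray(n,u,v,z):
    cc,f,Rm,tt=cam(n); o=-Rm.T@tt; dd=Rm.T@np.array([(u-cc['cx'])/f,(v-cc['cy'])/f,1]); return o+dd*(z-o[2])/dd[2]
E
python3 - <<'E'
from h import *
b=np.load('pics/top0.npz');P=b['P'];im=b['im'].astype(int)
# plate: colour ratio b-r
m=np.zeros((400,640),np.uint8); roi=np.s_[170:248,285:382]
d=cv2.GaussianBlur((im[...,2]-im[...,0]).astype(np.float32),(3,3),0); m[roi]=((d[roi]>-8)*255).astype('uint8'); m=cv2.morphologyEx(m,cv2.MORPH_OPEN,np.ones((3,3)))
c=max(cv2.findContours(m,0,2)[0],key=cv2.contourArea); r=cv2.minAreaRect(c);bx=cv2.boxPoints(r); print(r)
q=[ray('top',*x,.004) for x in bx]; print(np.round(q,4)); print('mid',np.mean(q,0),[np.linalg.norm(q[i]-q[i-1]) for i in range(4)])
for i in range(2): print('edge dir',np.degrees(np.arctan2(*(q[i+1]-q[i])[[1,0]])))
def plane(pts,n=5):
    k=np.ones(len(pts),bool)
    for _ in range(n):
        c=pts[k].mean(0);N=np.linalg.svd(pts[k]-c,full_matrices=False)[2][2]; e=(pts-c)@N;k=abs(e)<max(.003,2*np.median(abs(e[k])))
    return c,N*np.sign(N[2]),k
# unit
m=np.zeros((400,640),bool);roi=np.s_[195:255,185:260]; m[roi]=im[roi].max(-1)<75
m&=P[...,2]>.03
pts=P[m];c,N,k=plane(pts)
print('unit',len(pts),k.sum(),c,N,'tilt',np.degrees(np.arccos(N[2])),'yaw',np.degrees(np.arctan2(N[1],N[0])))
x=N; y=np.cross([0,0,1],x);y/=np.linalg.norm(y);z=np.cross(x,y)
L=np.c_[(pts-c)@x,(pts-c)@y,(pts-c)@z][k]; print(np.percentile(L,[1,99],axis=0)); r=cv2.minAreaRect((L[:,1:]*1000).astype(np.float32)); print(r)
s=P[231:238,197:204].reshape(-1,3); print('stud px',np.round(np.c_[(s-c)@x,(s-c)@y,(s-c)@z][20:30],3))
# probe
for n,roi in(('top',np.s_[215:250,425:460]),('side',np.s_[250:300,355:390])):
    a=np.load(f'pics/{n}0.npz');p=a['P'];m=np.zeros((400,640),bool);m[roi]=(a['im'][roi].max(-1)<(60))
    m&=p[...,2]>.1
    pts=p[m];c=pts.mean(0);A=np.linalg.svd(pts-c,full_matrices=False)[2][0];A*=np.sign(A[2]);s=(pts-c)@A
    print(n,len(pts),c,A,s.min(),s.max(),c+A*s.max(),c+A*s.min())
E
```

```text
((333.1378173828125, 209.0904998779297), (71.23282623291016, 51.449337005615234), 11.481990814208984)
[[ 0.4809  0.1044  0.004 ]
 [ 0.6402  0.0768  0.004 ]
 [ 0.6001 -0.1429  0.004 ]
 [ 0.4416 -0.1127  0.004 ]]
mid [ 0.54071774 -0.01861731  0.004     ] [np.float64(0.22055593879420676), np.float64(0.1617135212012676), np.float64(0.22338464330518368), np.float64(0.16129562669294892)]
edge dir -9.808120948734942
edge dir -100.3588594096031
unit 1404 988 [0.47565573 0.30229325 0.09040996] [ 0.7911472  -0.18506482  0.58295551] tilt 54.34131321990482 yaw -13.165873594603163
[[-0.00279744 -0.07268865 -0.05719279]
 [ 0.00275235  0.07119874  0.05189472]]
((0.3625030517578125, -3.2617721557617188), (148.9727020263672, 116.17208099365234), 1.303922414779663)
stud px [[-0.008  0.042  0.052]
 [-0.016  0.058  0.052]
 [-0.016  0.056  0.051]
 [-0.015  0.053  0.052]
 [-0.012  0.049  0.054]
 [-0.013  0.047  0.052]
 [-0.012  0.044  0.052]
 [-0.011  0.041  0.053]
 [-0.022  0.059  0.048]
 [-0.015  0.053  0.058]]
top 198 [ 0.47078925 -0.30944074  0.15331751] [-0.38536189 -0.03135762  0.92223257] -0.05329728139432048 0.04919812045178903 [ 0.45183017 -0.31098348  0.19868962] [ 0.49132799 -0.30776946  0.10416502]
side 496 [ 0.46504043 -0.32373371  0.14601135] [-0.44918056 -0.37351152  0.81161935] -0.0599108644633173 0.830402562878543 [ 0.09203974 -0.63389863  0.81998214] [ 0.49195122 -0.30135631  0.09738653]
```

```bash
cat >> h.py <<'E'
def frame(yaw,tilt):  # object axes: yaw about z then z leaning to -x by tilt (deg)
    return (R.from_euler('z',yaw,degrees=True)*R.from_euler('y',-tilt,degrees=True)).as_matrix()
def tool(F): return np.c_[F[:,0],-F[:,1],-F[:,2]]   # jaw along object x, tool z along -z
def go(p,Rt):
    s=manip.observe(); R0=R.from_quat(s['tool_rot']).as_matrix(); d=R0.T@(np.array(p)-s['tcp_pos'])
    w=R.from_matrix(R0.T@Rt).as_rotvec(degrees=True); print('turn',np.round(w,1),'shift',np.round(d,4),'dist %.3f'%np.linalg.norm(d),'ang %.1f'%np.linalg.norm(w)); return w,d
UC=np.array([.476,.302,.0904]); UF=frame(-13.2,35); UC=UC-.014*UF[:,0]-.005*UF[:,2]
E
python3 - <<'E'
from h import *
print('unit centre',UC,UF)
go(UC+.106*UF[:,2],tool(UF)); go(UC+.004*UF[:,2],tool(UF))
# stud check against image
for n in('top','side'):
    c,f,Rm,t=cam(n); q=Rm@(UC+UF@[0,.048,.059])+t; print(n,q[:2]/q[2]*f+[c['cx'],c['cy']])
pts=[];
for n,roi in(('top',np.s_[215:250,425:460]),('side',np.s_[250:300,355:390])):
    a=np.load(f'pics/{n}0.npz');p=a['P'];m=np.zeros((400,640),bool);m[roi]=(a['im'][roi].max(-1)<60)
    m&=(p[...,2]>.115)&(p[...,2]<.21)&(abs(p[...,0]-.47)<.06)&(abs(p[...,1]+.31)<.04)
    q=p[m];pts.append(q);c=q.mean(0);A=np.linalg.svd(q-c,full_matrices=False)[2];A=A*np.sign(A[:,2:]);s=(q-c)@A[0]
    print(n,len(q),c,A[0],s.min(),s.max(),q[:,2].max())
    for lo in np.arange(.115,.2,.02):
        k=q[(q[:,2]>lo)&(q[:,2]<lo+.02)]; print('  ',lo,len(k),np.round(k.mean(0),4),np.round(np.ptp(k,0),3)) if len(k) else 0
# holder tilted plate (grey) in top view
b=np.load('pics/top0.npz');P=b['P'];im=b['im'].astype(int);roi=np.s_[205:250,405:460]
m=np.zeros((400,640),bool);m[roi]=(im[roi].max(-1)<135)&(im[roi].max(-1)>70)&(P[roi][...,2]>.07)&(P[roi][...,2]<.13)
q=P[m];c=q.mean(0);A=np.linalg.svd(q-c,full_matrices=False)[2][2];A*=np.sign(A[2]);print('holder plate',len(q),c,A,np.degrees(np.arctan2(A[1],A[0])))
m2=np.zeros((400,640),bool);m2[roi]=im[roi].max(-1)<115; c2=max(cv2.findContours(m2.astype(np.uint8),0,2)[0],key=cv2.contourArea);print(cv2.minAreaRect(c2))
print(cv2.minAreaRect(q[:,:2].astype(np.float32)*1000))
E
```

```text
unit centre [0.46762698 0.30396387 0.07827417] [[ 0.79750915  0.22835087 -0.55842192]
 [-0.18705408  0.9735789   0.13097668]
 [ 0.57357644  0.          0.81915204]]
turn [-24.6  29.   78.1] shift [-0.0748  0.2562  0.0656] dist 0.275 ang 86.8
turn [-24.6  29.   78.1] shift [-0.0653  0.314   0.1492] dist 0.354 ang 86.8
top [200.44561081 234.29879803]
side [239.64253427 151.84967614]
top 160 [ 0.46691524 -0.30990351  0.16390153] [-0.43222379 -0.01927936  0.90156026] -0.05583332918182524 0.03806100901841742 0.19718159636035867
   0.115 26 [ 0.483  -0.3099  0.1254] [0.033 0.023 0.019]
   0.135 29 [ 0.476 -0.309  0.145] [0.027 0.023 0.018]
   0.15500000000000003 27 [ 0.4682 -0.3077  0.165 ] [0.031 0.023 0.02 ]
   0.17500000000000002 77 [ 0.4579 -0.311   0.1832] [0.023 0.026 0.019]
   0.195 1 [ 0.4484 -0.3137  0.1972] [0. 0. 0.]
side 388 [ 0.46219446 -0.3227695   0.15546358] [-0.33876177  0.12534058  0.93248603] -0.04671157670302417 0.039580609214997495 0.19311545566086366
   0.115 92 [ 0.4729 -0.3251  0.1246] [0.029 0.025 0.02 ]
   0.135 91 [ 0.4658 -0.3251  0.1449] [0.029 0.024 0.019]
   0.15500000000000003 96 [ 0.4572 -0.3238  0.1654] [0.027 0.025 0.02 ]
   0.17500000000000002 109 [ 0.4546 -0.318   0.1815] [0.021 0.022 0.018]
holder plate 358 [ 0.49102042 -0.31404209  0.10426889] [-0.31229908  0.05287873  0.94851101] 170.3897812214824
((432.3538818359375, 228.6692352294922), (37.582523345947266, 32.00096130371094), 7.125016689300537)
((485.723876953125, -320.1016845703125), (79.5700912475586, 69.47826385498047), 83.99552917480469)
```

Call:
{"fn": "servo_tool", "kwargs": {
  "steps": [
    [[-24.6,29,78.1],[-0.0748,0.2562,0.0656],1],
    [[-24.6,29,78.1],[-0.0748,0.2562,0.0656],1],
    [[-24.6,29,78.1],[-0.0748,0.2562,0.0656],1],
    [[-24.6,29,78.1],[-0.0748,0.2562,0.0656],1],
    [[-24.6,29,78.1],[-0.0748,0.2562,0.0656],1],
    [[-24.6,29,78.1],[-0.0748,0.2562,0.0656],1],
    [[-24.6,29,78.1],[-0.0748,0.2562,0.0656],1],
    [[-24.6,29,78.1],[-0.0748,0.2562,0.0656],1]
  ]
}}

```text
time_s: 1.1
tcp_pos: [0.4081, 0.317, 0.1645]
tool_rot: [0.96, -0.045, 0.274, 0.035]
force: [1.1, -0.2, -1.1]
opening: 1.001
```

```bash
python3 - <<'E'
from h import *
s=manip.observe();print(s['joint_pos'],s['time_s'])
go(UC+.106*UF[:,2],tool(UF)); go(UC+.004*UF[:,2],tool(UF))
E
```

```text
[ 0.77407528  0.30334392  1.95088684 -0.75072868  0.68294956  1.41465597] 1.1
turn [-1.9  2.9  7.2] shift [ 0.0006 -0.0008 -0.0004] dist 0.001 ang 8.0
turn [-1.9  2.9  7.2] shift [0.0055 0.0029 0.1014] dist 0.102 ang 8.0
```

Call:
{"fn": "servo_tool", "kwargs": {
  "steps": [
    [[-1.9,2.9,7.2],[0.0006,-0.0008,0],1],
    [[-1.9,2.9,7.2],[0.0006,-0.0008,0],1],
    [[-1.9,2.9,7.2],[0.0025,0.0005,0.04],1]
  ]
}}

```text
time_s: 1.48
tcp_pos: [0.4316, 0.3145, 0.1336]
tool_rot: [0.948, -0.107, 0.3, 0.032]
force: [2.2, 0.1, -0.1]
opening: 1.002
```

```bash
python3 - <<'E'
from h import *
s=manip.observe();print(s['joint_pos'],s['time_s'])
go(UC+.004*UF[:,2],tool(UF))
a,_=snap('side','s1');b,_=snap('top','t1')
f=lambda im,x,y:cv2.resize(im[y:y+100,x:x+130,::-1],(400,308),interpolation=cv2.INTER_CUBIC)
cv2.imwrite('pics/c1.png',np.clip(np.hstack([f(a,195,90),f(b,155,180)])*1.6,0,255))
E
```

```text
[ 0.76892231  0.39186913  1.96157536 -0.93126177  0.64142509  1.72002216] 1.475
turn [-0.4 -0.1  0.3] shift [-0.0011  0.0024  0.0628] dist 0.063 ang 0.5[ WARN:0@2.960] global loadsave.cpp:1063 imwrite_ Unsupported depth image for selected encoder is fallbacked to CV_8U.
```

View pics/c1.png

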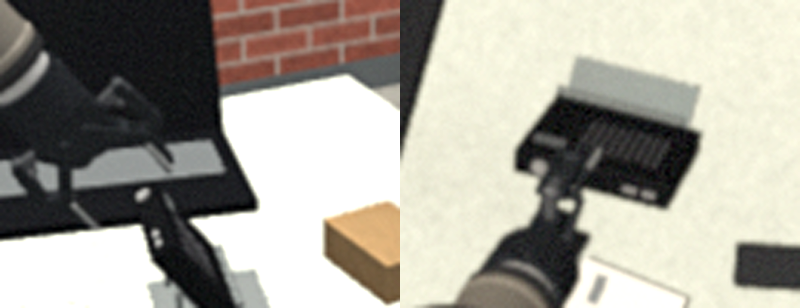

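The jaws straddle the unit's free upper part: finger at about crop (592,155), unit centred near (606,140). I'll advance and close.

Call:
{"fn": "servo_tool", "kwargs": {
  "steps": [
    [[0,0,0],[-0.0005,0.001,0.035],1],
    [[-0.4,0,0.3],[-0.001,0.0024,0.062],1],
    [[-0.4,0,0.3],[-0.001,0.0024,0.062],1]
  ],
  "newtons": 40
}}

```text
time_s: 1.95
tcp_pos: [0.4668, 0.3049, 0.0867]
tool_rot: [0.95, -0.112, 0.287, 0.042]
force: [-0.1, 0.3, 0.9]
opening: 1.002
```

```bash
python3 - <<'E'
from h import *
s=manip.observe();print(s['joint_pos'],s['time_s'],s['force'])
go(UC+.004*UF[:,2],tool(UF))
E
```

```text
[ 0.69755545  0.50155221  1.93544746 -0.99343406  0.57370351  1.75520316] 1.95 [-0.11814315  0.32006592  0.85741325]
turn [1.  1.3 0. ] shift [-0.0039  0.0007  0.0036] dist 0.005 ang 1.7
```

Call:
{"fn": "servo_tool", "kwargs": {
  "steps": [
    [[0,0.6,0],[-0.004,0.0005,0.003],1],
    [[0,0.6,0],[-0.004,0.0005,0.003],-1],
    [[0,0.6,0],[-0.004,0.0005,0.003],-1],
    [[0,0.6,0],[-0.004,0.0005,0.003],-1],
    [[0,0.6,0],[-0.004,0.0005,0.003],-1],
    [[0,0.6,0],[-0.004,0.0005,0.003],-1]
  ],
  "newtons": 40
}}

```text
time_s: 2.7
tcp_pos: [0.465, 0.3072, 0.0857]
tool_rot: [0.95, -0.113, 0.287, 0.043]
force: [-7.0, 0.8, 2.5]
opening: 0.323
```

```bash
python3 - <<'E'
from h import *
s=manip.observe();print(s['joint_pos'],s['time_s'],s['force'])
go(UC+.004*UF[:,2],tool(UF))
go(UC+.004*UF[:,2]+UF[:,2]*.07,tool(UF))
E
```

```text
[ 0.70551424  0.50522851  1.9331176  -0.99451567  0.58001933  1.76296221] 2.7 [-6.97445408  0.83129029  2.47228426]
turn [1.2 1.2 0.1] shift [-0.0015  0.0025  0.004 ] dist 0.005 ang 1.7
turn [1.2 1.2 0.1] shift [-0.003   0.0039 -0.0659] dist 0.066 ang 1.7
```

Call:
{"fn": "servo_tool", "kwargs": {
  "steps": [
    [[0,0,0],[0,0,-0.02],-1],
    [[0,0,0],[0,0,-0.05],-1],
    [[0,0,0],[0,0,-0.09],-1],
    [[0,0,0],[0,0,-0.11],-1]
  ]
}}

```text
time_s: 3.2
tcp_pos: [0.4046, 0.3234, 0.1775]
tool_rot: [0.95, -0.112, 0.287, 0.043]
force: [-0.6, 0.6, -6.2]
opening: 0.319
```

```bash
cat >> h.py <<'E'
PM=np.array([.541,-.0185,.004]); PF=frame(-10,0)
E
python3 - <<'E'
from h import *
s=manip.observe();print(s['joint_pos'],s['time_s'],s['force'])
go(PM+[0,0,.16],tool(PF))
E
```

```text
[ 0.82565567  0.31551631  1.9019843  -0.76798874  0.78844094  1.57990708] 3.2 [-0.59982821  0.63385739 -6.19293654]
turn [  2.1 -33.6  -3.4] shift [0.1677 0.2992 0.1343] dist 0.368 ang 33.9
```

Call:
{"fn": "servo_tool", "kwargs": {
  "steps": [
    [[0.5,-8,-0.8],[0.03,0.03,0],-1],
    [[1,-17,-1.7],[0.06,0.08,0.03],-1],
    [[1.6,-26,-2.6],[0.1,0.14,0.06],-1],
    [[2.1,-33.6,-3.4],[0.13,0.2,0.09],-1],
    [[2.1,-33.6,-3.4],[0.15,0.25,0.11],-1],
    [[2.1,-33.6,-3.4],[0.1677,0.2992,0.1343],-1],
    [[2.1,-33.6,-3.4],[0.1677,0.2992,0.1343],-1],
    [[2.1,-33.6,-3.4],[0.1677,0.2992,0.1343],-1]
  ]
}}

```text
time_s: 4.2
tcp_pos: [0.5407, -0.022, 0.1623]
tool_rot: [0.996, -0.089, -0.001, 0.0]
force: [-0.0, 0.3, -6.5]
opening: 0.32
```

```bash
python3 - <<'E'
from h import *
s=manip.observe();print(s['joint_pos'],s['time_s'],s['force'])
go(PM+[0,0,.16],tool(PF))
a,_=snap('side','s2');b,_=snap('top','t2')
f=lambda im,x,y,w,h:cv2.resize(im[y:y+h,x:x+w,::-1],(400,int(400*h/w)),interpolation=cv2.INTER_CUBIC)
cv2.imwrite('pics/c2.png',np.clip(np.hstack([f(a,260,130,150,150),f(b,260,140,150,150)])*1.8,0,255).astype('uint8'))
E
```

```text
[-1.81784658e-01  4.36698540e-01  1.58030913e+00 -8.94825779e-04
  1.12673580e+00 -3.40543672e-03] 4.2 [-0.0209636   0.26793698 -6.52333855]
turn [ 0.   0.1 -0.2] shift [-0.0003 -0.0035 -0.0017] dist 0.004 ang 0.2
```

View pics/c2.png

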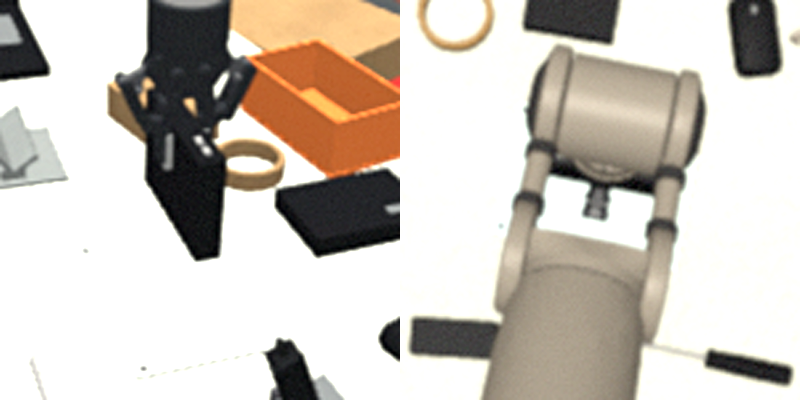

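```bash
cat > fit.py <<'E'
from h import *
def fit(name,C,F,zc):
    a=np.load(f'pics/{name}.npz');P=a['P'];L=(P-C)@F
    k=(np.abs(L[...,0])<.03)&(np.abs(L[...,1])<.1)&(L[...,2]>zc-.075)&(L[...,2]<zc+.06)&(a['im'].max(-1)<70)
    k=cv2.erode(k.astype(np.uint8),np.ones((2,2)))>0
    q=L[k]; print(len(q),np.round(np.percentile(q,[1,5,50,95,99],axis=0),4).tolist())
    return q
E
python3 - <<'E'
from fit import *
s=manip.observe(); F=frame(-10.2,0); C=s['tcp_pos'].copy()
q=fit('s2',C,F,0)
# -x face: x strongly negative
f=q[(q[:,0]<-.009)&(q[:,0]>-.02)]
print('face -x',np.median(f[:,0]), 'slope dx/dz',np.polyfit(f[:,2],f[:,0],1)[0])
for z in np.arange(-.06,.05,.01):
    e=q[(q[:,2]>z)&(q[:,2]<z+.01)]; print(round(z,3),len(e),'ymin %.4f ymax %.4f'%tuple(np.percentile(e[:,1],[3,97])) if len(e) else '')
for y in np.arange(-.08,.08,.02):
    e=q[(q[:,1]>y)&(q[:,1]<y+.02)]; print('y',round(y,3),len(e),'zmin %.4f zmax %.4f'%tuple(np.percentile(e[:,2],[2,98])) if len(e) else '')
E
```

```text
1125 [[-0.0231, -0.0798, -0.0582], [-0.0198, -0.0786, -0.0517], [-0.0089, -0.0438, 0.0087], [0.0145, 0.0406, 0.047], [0.026, 0.0566, 0.0548]]
face -x -0.009812538385736628 slope dx/dz -0.02841453814583798
-0.06 65 ymin -0.0787 ymax 0.0473
-0.05 88 ymin -0.0786 ymax 0.0520
-0.04 92 ymin -0.0796 ymax 0.0458
-0.03 93 ymin -0.0786 ymax 0.0547
-0.02 87 ymin -0.0790 ymax 0.0534
-0.01 73 ymin -0.0791 ymax 0.0548
0.0 71 ymin -0.0782 ymax -0.0035
0.01 88 ymin -0.0789 ymax 0.0038
0.02 97 ymin -0.0794 ymax 0.0036
0.03 98 ymin -0.0793 ymax 0.0560
0.04 225 ymin -0.0778 ymax 0.0482
y -0.08 448 zmin -0.0594 zmax 0.0445
y -0.06 125 zmin -0.0525 zmax 0.0454
y -0.04 144 zmin -0.0554 zmax 0.0454
y -0.02 232 zmin -0.0499 zmax 0.0552
y 0.0 68 zmin -0.0531 zmax 0.0552
y 0.02 38 zmin -0.0546 zmax -0.0152
y 0.04 56 zmin -0.0536 zmax 0.0459
y 0.06 3 zmin 0.0279 zmax 0.0393
```

Call:
{"fn": "servo_tool", "kwargs": {
  "steps": [
    [[0,0,0],[0,-0.0075,0.03],-1],
    [[0,0,0],[0,-0.0075,0.065],-1],
    [[0,0,0],[0,-0.0075,0.085],-1],
    [[0,0,0],[0,-0.0075,0.092],-1],
    [[0,0,0],[0,-0.0075,0.092],-1]
  ]
}}

```text
time_s: 4.92
tcp_pos: [0.5415, -0.0123, 0.0706]
tool_rot: [0.996, -0.088, -0.001, 0.0]
force: [1.0, -0.2, -5.7]
opening: 0.321
```

Call:
{"fn": "servo_tool", "kwargs": {
  "steps": [
    [[0,0,0],[0,0.002,0.002],-1],
    [[0,0,0],[0,0.002,0.004],-1],
    [[0,0,0],[0,0.002,0.005],-1]
  ]
}}

```text
time_s: 5.3
tcp_pos: [0.5421, -0.0135, 0.0676]
tool_rot: [0.996, -0.088, 0.0, -0.001]
force: [-1.9, 6.7, 9.8]
opening: 0.324
```

Call:
{"fn": "servo_tool", "kwargs": {
  "steps": [
    [[0,0,0],[0,0,0],-1],
    [[0,0,0],[0,0,0],-1]
  ]
}}

```text
time_s: 5.55
tcp_pos: [0.5424, -0.0137, 0.0679]
tool_rot: [0.996, -0.088, 0.001, -0.001]
force: [-0.4, 2.7, -2.3]
opening: 0.324
```

Call:
{"fn": "servo_tool", "kwargs": {
  "steps": [
    [[0,0,0],[0,0,0],0.0],
    [[0,0,0],[0,0,0],0.4],
    [[0,0,0],[0,0,0],0.4],
    [[0,0,0],[0,0,0],0.4]
  ]
}}

```text
time_s: 6.05
tcp_pos: [0.5425, -0.0137, 0.068]
tool_rot: [0.996, -0.088, 0.001, -0.0]
force: [-0.4, 0.2, -0.3]
opening: 0.698
```

```bash
python3 - <<'E'
from fit import *
s=manip.observe(); print(s['time_s'],s['force'],s['opening'],s['tcp_pos'])
snap('side','s3'); F=frame(-10.2,0); C=s['tcp_pos'].copy()
q=fit('s3',C,F,0)
for z in np.arange(-.06,.05,.01):
    e=q[(q[:,2]>z)&(q[:,2]<z+.01)&(q[:,1]<-.07)]; print(round(z,3),len(e),'ymin %.4f x %.4f %.4f'%(np.percentile(e[:,1],3),*np.percentile(e[:,0],[3,97])) if len(e) else '')
E
```

```text
6.05 [-0.36947984  0.23073462 -0.34448954] 0.697590012960863 [ 0.54245341 -0.01370226  0.0679955 ]
882 [[-0.0113, -0.0789, -0.0582], [-0.0108, -0.0774, -0.0515], [-0.0091, -0.0498, 0.004], [0.011, 0.0221, 0.0457], [0.0134, 0.0375, 0.0468]]
-0.06 27 ymin -0.0782 x -0.0101 0.0133
-0.05 28 ymin -0.0779 x -0.0104 0.0122
-0.04 28 ymin -0.0791 x -0.0091 0.0115
-0.03 32 ymin -0.0784 x -0.0100 0.0118
-0.02 27 ymin -0.0784 x -0.0095 0.0122
-0.01 30 ymin -0.0782 x -0.0103 0.0135
0.0 31 ymin -0.0790 x -0.0103 0.0125
0.01 30 ymin -0.0782 x -0.0098 0.0124
0.02 31 ymin -0.0791 x -0.0097 0.0114
0.03 30 ymin -0.0776 x -0.0105 0.0117
0.04 28 ymin -0.0790 x -0.0105 0.0107
```

Call:
{"fn": "servo_tool", "kwargs": {
  "steps": [
    [[0,0,0],[0,0,-0.03],0.5],
    [[0,0,0],[0,0,-0.07],0.5],
    [[0,0,0],[0,0,-0.12],0.5],
    [[0,0,0],[0,0,-0.16],0.5],
    [[0,0,0],[0,0,-0.16],0.5]
  ]
}}

```text
time_s: 6.72
tcp_pos: [0.5438, -0.0141, 0.2314]
tool_rot: [0.996, -0.088, 0.004, -0.0]
force: [-0.7, -0.2, -0.2]
opening: 0.752
```

```bash
python3 - <<'E'
from h import *
pl=[]
for n,roi in(('top',np.s_[215:250,425:460]),('side',np.s_[250:305,350:395])):
    a=np.load(f'pics/{n}0.npz');m=np.zeros((400,640),np.uint8);m[roi]=a['im'][roi].max(-1)<60
    c=max(cv2.findContours(m,0,1)[0],key=cv2.contourArea);m[:]=0;cv2.drawContours(m,[c],-1,1,-1)
    v,u=np.nonzero(m); vs=np.unique(v); rows=[(y,u[v==y].min(),u[v==y].max()) for y in vs]; print(n,cv2.minAreaRect(c)); print([(int(y),int(a),int(b)) for y,a,b in rows])
for C,F in [((.466,-.3103,.144),frame(-8,20))]:
  for n in('top','side'):
    c,f,Rm,t=cam(n)
    for z in(.04,0,-.04,-.046): q=Rm@(np.array(C)+F[:,2]*z)+t; print(n,z,np.round(q[:2]/q[2]*f+[c['cx'],c['cy']],1))
    for x,y in((1,1),(1,-1),(-1,-1),(-1,1)): q=Rm@(np.array(C)+F@[.012*x,.012*y,.04])+t; print('   corner',np.round(q[:2]/q[2]*f+[c['cx'],c['cy']],1))
E
```

```text
top ((438.50006103515625, 230.50003051757812), (19.798988342285156, 12.727922439575195), 45.0)
[(222, 433, 439), (223, 432, 440), (224, 431, 441), (225, 431, 442), (226, 431, 442), (227, 430, 443), (228, 430, 443), (229, 431, 444), (230, 431, 445), (231, 432, 448), (232, 433, 447), (233, 434, 446), (234, 435, 446), (235, 435, 445), (236, 436, 445), (237, 437, 445), (238, 437, 445), (239, 438, 442)]
side ((369.6232604980469, 276.1712341308594), (39.55956268310547, 17.048683166503906), 65.55604553222656)
[(257, 364, 365), (258, 364, 369), (259, 364, 369), (260, 363, 370), (261, 361, 371), (262, 360, 372), (263, 360, 373), (264, 360, 373), (265, 361, 373), (266, 361, 374), (267, 361, 374), (268, 362, 374), (269, 362, 375), (270, 363, 375), (271, 363, 375), (272, 363, 376), (273, 364, 377), (274, 364, 377), (275, 364, 377), (276, 363, 378), (277, 362, 378), (278, 362, 378), (279, 362, 379), (280, 362, 379), (281, 366, 379), (282, 367, 381), (283, 367, 382), (284, 367, 382), (285, 367, 383), (286, 367, 383), (287, 367, 383), (288, 367, 383), (289, 367, 383), (290, 367, 382), (291, 368, 382), (292, 368, 381), (293, 369, 380), (294, 370, 378), (295, 373, 376)]
top 0.04 [440.5 235.8]
top 0 [437.8 231.8]
top -0.04 [435.2 228. ]
top -0.046 [434.9 227.5]
   corner [437.1 230.9]
   corner [445.8 232.3]
   corner [444.  240.7]
   corner [435.3 239.3]
side 0.04 [363.  260.5]
side 0 [367.7 273.3]
side -0.04 [372.1 285.4]
side -0.046 [372.7 287.2]
   corner [365.6 253.8]
   corner [371.2 261.4]
   corner [360.4 267.3]
   corner [354.9 259.6]
```

```bash
cat >> h.py <<'E'
PG=np.array([.468,-.3143,.144]); QF=frame(-9,20)
E
python3 - <<'E'
from h import *
go(PG+.1*QF[:,2],tool(QF))
E
```

```text
turn [ 0.1 19.5 -1.1] shift [-0.0559  0.3096 -0.0074] dist 0.315 ang 19.6
```

Call:
{"fn": "servo_tool", "kwargs": {
  "steps": [
    [[0,0,0],[-0.01,0.06,-0.03],0.5],
    [[0,10,0],[-0.02,0.12,-0.03],0.5],
    [[0,19.5,-1.1],[-0.04,0.18,-0.03],0.5],
    [[0,19.5,-1.1],[-0.056,0.24,-0.02],0.5],
    [[0,19.5,-1.1],[-0.056,0.3096,-0.0074],0.5],
    [[0,19.5,-1.1],[-0.056,0.3096,-0.0074],0.5],
    [[0,19.5,-1.1],[-0.056,0.3096,-0.0074],0.5]
  ]
}}

```text
time_s: 7.6
tcp_pos: [0.4336, -0.309, 0.2367]
tool_rot: [0.982, -0.079, 0.172, 0.014]
force: [-0.4, 0.5, -1.2]
opening: 0.746
```

```bash
python3 - <<'E'
from h import *
s=manip.observe();print(s['joint_pos'],s['time_s'],s['tcp_pos'])
go(PG-.011*QF[:,2],tool(QF))
a,_=snap('side','s4');b,_=snap('top','t4')
f=lambda im,x,y,w,h:cv2.resize(im[y:y+h,x:x+w,::-1],(400,int(400*h/w)),interpolation=cv2.INTER_CUBIC)
cv2.imwrite('pics/c4.png',np.clip(np.hstack([f(a,290,190,120,120),f(b,380,180,120,120)])*1.8,0,255).astype('uint8'))
E
```

```text
[-0.90141653  0.19796836  1.76397366  0.28819919  0.93938586 -0.88435716] 7.6 [ 0.43360358 -0.30896019  0.23665708]
turn [ 0.1  0.1 -0.1] shift [ 0.0013 -0.0002  0.11  ] dist 0.110 ang 0.2
```

View pics/c4.png

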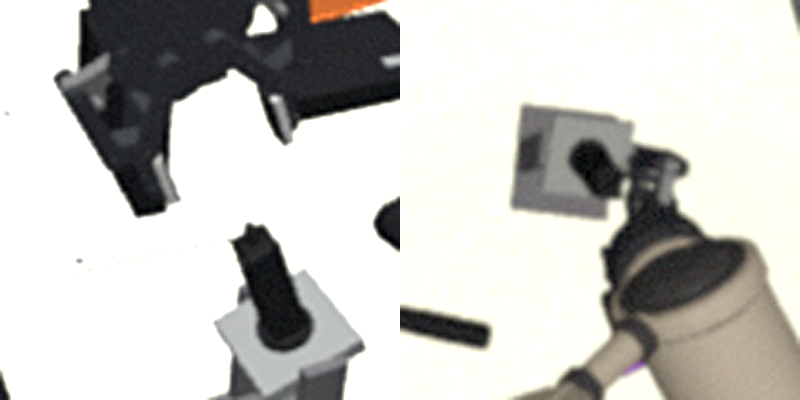

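In the side crop the pad midpoint (221,144) lies on the line of the handle's axis, so I'll advance and grip.

Call:
{"fn": "servo_tool", "kwargs": {
  "steps": [
    [[0,0,0],[0,0,0.05],0.5],
    [[0,0,0],[0.001,0,0.09],0.5],
    [[0,0,0],[0.0013,0,0.11],0.5],
    [[0,0,0],[0.0013,0,0.11],-1],
    [[0,0,0],[0.0013,0,0.11],-1],
    [[0,0,0],[0.0013,0,0.11],-1],
    [[0,0,0],[0.0013,0,0.11],-1],
    [[0,0,0],[0.0013,0,0.11],-1]
  ],
  "newtons": 50
}}

```text
time_s: 8.7
tcp_pos: [0.4727, -0.3138, 0.1353]
tool_rot: [0.982, -0.077, 0.173, 0.014]
force: [-2.7, 2.4, 5.2]
opening: 0.276
```

Call:
{"fn": "servo_tool", "kwargs": {
  "steps": [
    [[0,0,0],[0,0,-0.015],-1],
    [[0,0,0],[0,0,-0.035],-1],
    [[0,0,0],[0,0,-0.06],-1],
    [[0,0,0],[0,0,-0.09],-1],
    [[0,0,0],[0,0,-0.12],-1],
    [[0,0,0],[0,0,-0.14],-1]
  ]
}}

```text
time_s: 9.45
tcp_pos: [0.4248, -0.3064, 0.2692]
tool_rot: [0.982, -0.077, 0.174, 0.015]
force: [0.2, 0.6, -1.3]
opening: 0.276
```

```bash
cat >> h.py <<'E'
UC2=np.array([.5425,-.0137,0])+PF@[.0015,-.0035,0]; ST=UC2+PF@[0,.048,0]+[0,0,.118]
E
python3 - <<'E'
from h import *
s=manip.observe();print(s['joint_pos'],s['time_s'],s['tcp_pos'],s['force'],s['opening'])
print('stud est',ST); go(ST+[0,0,.116+.05-.011],tool(PF))
E
```

```text
[-0.91421072  0.1499517   1.72986168  0.27758163  1.01766015 -0.87448567] 9.45 [ 0.42482995 -0.30635133  0.26919968] [ 0.21601814  0.58999094 -1.331238  ] 0.27563067468712016
stud est [0.55170456 0.02986347 0.118     ]
turn [  0.  -20.1   1. ] shift [ 0.0698 -0.352   0.0202] dist 0.359 ang 20.1
```

Call:
{"fn": "servo_tool", "kwargs": {
  "steps": [
    [[0,-8,0],[0.0,-0.05,-0.01],-1],
    [[0,-16,0.5],[0.02,-0.1,-0.01],-1],
    [[0,-20.1,1],[0.03,-0.16,0.0],-1],
    [[0,-20.1,1],[0.045,-0.22,0.008],-1],
    [[0,-20.1,1],[0.06,-0.28,0.015],-1],
    [[0,-20.1,1],[0.0698,-0.33,0.0202],-1],
    [[0,-20.1,1],[0.0698,-0.352,0.0202],-1],
    [[0,-20.1,1],[0.0698,-0.352,0.0202],-1]
  ]
}}

```text
time_s: 10.45
tcp_pos: [0.5516, 0.0311, 0.2735]
tool_rot: [0.996, -0.086, -0.0, 0.0]
force: [0.0, -0.6, -1.2]
opening: 0.276
```

```bash
python3 - <<'E'
from h import *
s=manip.observe();print(s['joint_pos'],s['time_s'],s['tcp_pos'],s['force'],s['opening'])
go(ST+[0,0,.155],tool(PF))
a,_=snap('side','s5');b,_=snap('top','t5')
f=lambda im,x,y,w,h:cv2.resize(im[y:y+h,x:x+w,::-1],(400,int(400*h/w)),interpolation=cv2.INTER_CUBIC)
cv2.imwrite('pics/c5.png',np.clip(np.hstack([f(a,270,100,110,150),f(b,260,130,110,150)])*1.8,0,255).astype('uint8'))
E
```

```text
[-8.21317816e-02  3.64917946e-01  1.37231736e+00 -4.09471695e-04
  1.40466483e+00  9.05824549e-02] 10.45 [0.55161596 0.03112403 0.27352196] [ 0.01096535 -0.55759501 -1.20432607] 0.27609715321322786
turn [0.  0.  0.1] shift [0.0003 0.0012 0.0005] dist 0.001 ang 0.1
```

View pics/c5.png

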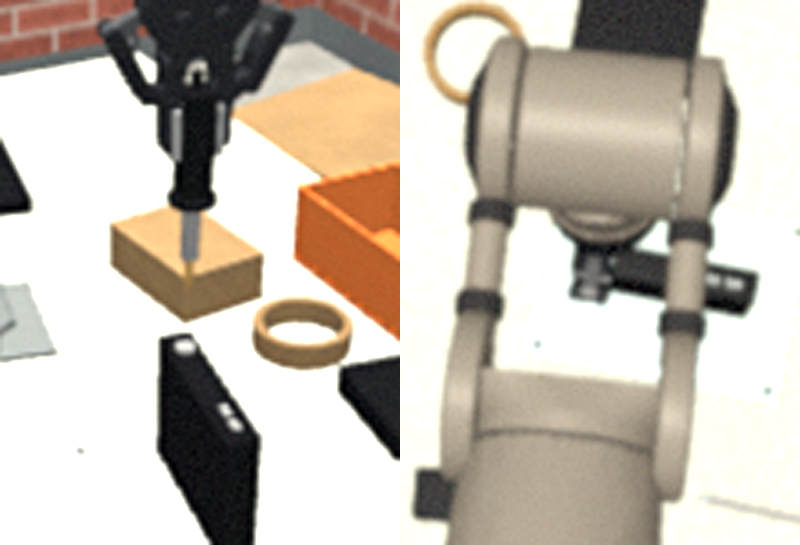

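```bash
python3 - <<'E'
from h import *
a=np.load('pics/s5.npz');im=a['im'].astype(int);P=a['P'];s=manip.observe();C=s['tcp_pos']
c,f,Rm,t=cam('side');o=-Rm.T@t
# stud: bright px near (270+185/3.64,100+346/3.64)=(320.8,195)
roi=np.s_[190:200,314:328];b=im[roi].sum(-1).astype(float);print(b.astype(int)[:, :].tolist())
# handle / shaft rows: print horizontal extents using depth near C
L=(P-C)@PF
k=(abs(L[...,0])<.03)&(abs(L[...,1])<.03)&(L[...,2]<-.0)&(L[...,2]>-.125)
for v in range(140,195):
    u=np.nonzero(k[v])[0]
    u=u[(u>300)&(u<345)]
    if len(u): 
        q=np.median(L[v,u],axis=0); print(v,u.min(),u.max(),np.round(q,4),im[v,int(u.mean())].tolist())
E
```

```text
[[550, 555, 555, 560, 562, 561, 564, 569, 566, 562, 554, 542, 541, 545], [556, 530, 459, 425, 405, 367, 357, 355, 386, 487, 552, 536, 533, 536], [362, 328, 251, 198, 161, 108, 86, 89, 160, 406, 556, 549, 542, 548], [116, 72, 56, 56, 125, 182, 220, 247, 202, 301, 479, 553, 559, 555], [75, 25, 47, 96, 266, 367, 381, 383, 353, 277, 321, 486, 562, 556], [77, 30, 49, 110, 300, 414, 420, 419, 402, 292, 178, 412, 560, 568], [75, 13, 48, 85, 202, 305, 337, 331, 320, 220, 94, 304, 504, 562], [72, 17, 44, 44, 90, 155, 191, 194, 166, 109, 49, 152, 334, 492], [81, 3, 43, 54, 50, 57, 82, 80, 70, 56, 44, 46, 167, 420], [80, 1, 39, 41, 60, 58, 60, 59, 60, 50, 58, 46, 85, 307]]
142 331 331 [ 0.0223 -0.0065 -0.0003] [151, 154, 143]
144 318 328 [-0.0004 -0.0103 -0.001 ] [9, 9, 11]
145 318 328 [-0.0013 -0.0116 -0.0037] [12, 14, 15]
146 318 328 [-0.0007 -0.0116 -0.0062] [9, 9, 8]
147 318 328 [-0.0014 -0.0117 -0.0088] [12, 14, 11]
148 318 328 [-0.0001 -0.0102 -0.0125] [10, 12, 12]
149 318 328 [-0.0024 -0.0125 -0.0145] [13, 14, 15]
150 318 328 [-0.0003 -0.0111 -0.0177] [11, 11, 12]
151 317 328 [-0.0016 -0
[... 701 characters left out ...]
-0.0001 -0.0028 -0.0648] [70, 69, 69]
166 320 324 [ 0.0019 -0.0016 -0.0677] [70, 70, 69]
167 320 324 [ 0.0003 -0.0041 -0.0695] [69, 69, 69]
168 320 324 [ 0.0002 -0.0041 -0.0724] [67, 67, 67]
169 320 324 [ 0.0021 -0.0026 -0.0755] [66, 68, 68]
170 320 324 [ 0.0008 -0.005  -0.0776] [66, 67, 67]
171 321 323 [ 0.0012 -0.0042 -0.0808] [77, 72, 64]
172 321 323 [ 0.0038 -0.0005 -0.0855] [93, 76, 51]
173 321 323 [ 0.0028 -0.0003 -0.0891] [99, 79, 47]
174 321 322 [ 0.0021  0.0014 -0.0928] [97, 77, 44]
175 321 322 [ 0.0011 -0.0015 -0.0941] [97, 78, 46]
176 321 322 [ 0.0013 -0.0014 -0.0972] [90, 71, 39]
177 321 322 [ 0.0014 -0.0012 -0.1003] [86, 68, 36]
178 321 322 [ 0.002   0.0002 -0.1042] [82, 65, 38]
```

```bash
python3 - <<'E'
from h import *
a=np.load('pics/s5.npz');im=a['im'].astype(int);P=a['P'];s=manip.observe();C=s['tcp_pos']
c,f,Rm,t=cam('side')
roi=np.s_[192:199,317:325];b=np.clip(im[roi].sum(-1)-130.,0,None);b[:2,-1]=0;b[:1]=0;v,u=np.mgrid[192:199,317:325]
for x in range(8):
  pass
b[:,6:][v[:,6:]<195]*=0.5
uc,vc=(u*b).sum()/b.sum(),(v*b).sum()/b.sum();S=ray('side',uc,vc,.118);print('stud px',uc,vc,'ray',S,'in tcp frame',(S-C)@PF)
d=P[193:197,318:323].reshape(-1,3);print('stud depth pts',np.median(d,0),(np.median(d,0)-C)@PF)
pr=lambda X:(lambda q:q[:2]/q[2]*f+[c['cx'],c['cy']])(Rm@X+t)
for dz in(-.01,-.03,-.06,-.08,-.1,-.105,-.1555): print(dz,np.round(pr(C+[0,0,dz]),1))
print('x+10mm',pr(C+PF@[.01,0,-.1])-pr(C+[0,0,-.1]),'y+10',pr(C+PF@[0,.01,-.1])-pr(C+[0,0,-.1]))
# subpixel axis of probe by darkness centroid
g=im.sum(-1).astype(float)
for v in (146,150,160,164,168,173,176):
    r=g[v,312:334]; base=(g[v,312]+g[v,333])/2; w=np.clip(base-r-0.3*(base-r.min()),0,None); print(v,round((w*np.arange(312,334)).sum()/w.sum(),2))
E
```

```text
stud px 320.64514636121714 194.8160360985769 ray [0.55173549 0.0282288  0.118     ] in tcp frame [ 0.00042207 -0.00096975 -0.15550381]
stud depth pts [0.55303951 0.03331324 0.11599333] [ 0.00082338  0.00426389 -0.15751048]
-0.01 [321.7 145.6]
-0.03 [321.5 152.7]
-0.06 [321.2 163.2]
-0.08 [321.  170.1]
-0.1 [320.9 176.8]
-0.105 [320.8 178.4]
-0.1555 [320.4 194.7]
x+10mm [ 3.56284764 -0.55995052] y+10 [-1.275162   -1.76804697]
146 322.69
150 322.5
160 321.03
164 321.81
168 321.71
173 313.34
176 318.64
```

Call:
{"fn": "servo_tool", "kwargs": {
  "steps": [
    [[0,0,0],[-0.001,0.001,0.02],-1],
    [[0,0,0],[-0.001,0.001,0.035],-1],
    [[0,0,0],[-0.001,0.001,0.043],-1],
    [[0,0,0],[-0.001,0.001,0.046],-1],
    [[0,0,0],[-0.001,0.001,0.046],-1],
    [[0,0,0],[-0.001,0.001,0.046],-1]
  ]
}}

```text
time_s: 11.3
tcp_pos: [0.5506, 0.0284, 0.228]
tool_rot: [0.996, -0.087, 0.0, 0.0]
force: [0.5, 0.6, -1.5]
opening: 0.269
```

```bash
python3 - <<'E'
from h import *
s=manip.observe();C=s['tcp_pos'];print(s['time_s'],C,s['force'])
snap('top','t6');a,_=snap('side','s6')
cv2.imwrite('pics/c6.png',np.clip(cv2.resize(a[145:215,295:355,::-1],None,fx=8,fy=8,interpolation=cv2.INTER_CUBIC)*1.8,0,255).astype('uint8'))
print(manip.observe()['force'])
E
```

```text
11.3 [0.55063524 0.02840752 0.22804236] [ 0.4810787   0.57042864 -1.50001158]
[ 0.7541979   0.06377525 -1.30104627]
```

View pics/c6.png

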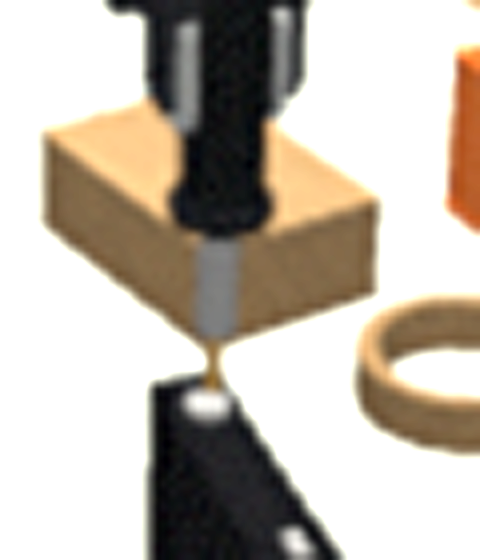

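The tip is at crop (213,385), just above the stud centre (207,404). It is about 1.5 mm to the right and still above.

Call:
{"fn": "servo_tool", "kwargs": {
  "steps": [
    [[0,0,0],[-0.0015,0,0.002],-1],
    [[0,0,0],[-0.0015,0,0.004],-1],
    [[0,0,0],[-0.0015,0,0.006],-1],
    [[0,0,0],[-0.0015,0,0.006],-1],
    [[0,0,0],[-0.0015,0,0.006],-1]
  ]
}}

```text
time_s: 12.02
tcp_pos: [0.5491, 0.0287, 0.222]
tool_rot: [0.996, -0.087, 0.0, 0.0]
force: [-0.7, -0.3, -0.1]
opening: 0.27
```

```bash
python3 - <<'E'
from h import *
F=[]
for i in range(6):
    manip.snapshot('side'); F.append(manip.observe()['force'])
print(np.mean(F,0),np.std(F,0),manip.observe()['tcp_pos'])
E
```

```text
[-0.49754103  0.17850552 -0.1358588 ] [0.29484402 0.61266608 0.3991217 ] [0.54905165 0.0287178  0.22194683]
```

Call:
{"fn": "servo_tool", "kwargs": {
  "steps": [
    [[0,0,0],[0,0,0.002],-1],
    [[0,0,0],[0,0,0.004],-1],
    [[0,0,0],[0,0,0.0055],-1],
    [[0,0,0],[0,0,0.0055],-1],
    [[0,0,0],[0,0,0.0055],-1],
    [[0,0,0],[0,0,0.0055],-1]
  ]
}}

```text
time_s: 13.08
tcp_pos: [0.5491, 0.0288, 0.2166]
tool_rot: [0.996, -0.087, 0.0, 0.0]
force: [-1.4, 0.2, 1.4]
opening: 0.28
```

```bash
python3 - <<'E'
from h import *
F=[]
for i in range(10):
    a,_=snap('side','s7'); F.append(manip.observe()['force'])
print(np.mean(F,0),np.std(F,0),manip.observe()['tcp_pos'])
cv2.imwrite('pics/c7.png',np.clip(cv2.resize(a[145:215,295:355,::-1],None,fx=8,fy=8,interpolation=cv2.INTER_CUBIC)*1.8,0,255).astype('uint8'))
E
```

```text
[-0.28624244  0.84597614  1.41901235] [0.30431577 0.40479852 0.60470804] [0.54907643 0.02870918 0.21647028]
```

View pics/c7.png

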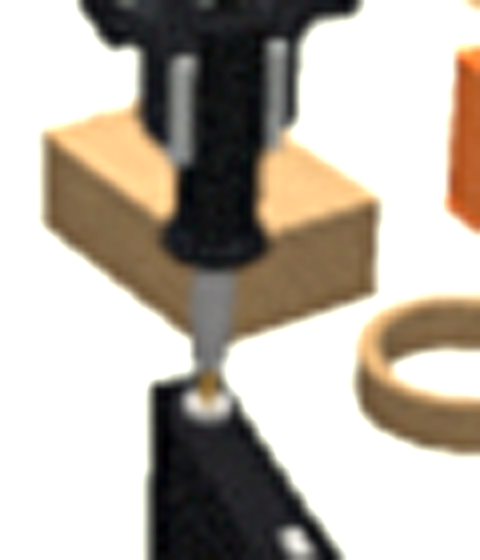

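```bash
python3 - <<'E'
from station import manip
print(manip.sign_off(), manip.observe()['time_s'])
E
```

```text
the job is handed in; nothing more can be done
the job is handed in; nothing more can be done
```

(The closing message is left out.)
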